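# Re-rack the terracotta test pieces in order

## Task

Move the four terracotta test pieces from the full wooden rack to the empty one, each standing upright in its own compartment and in the same order counted from each rack's dowel peg: the piece next to the peg goes next to the other rack's peg, the second to the second place, and so on. The pegs may stand at either end, so look first. Do not knock a piece over, and leave the roll of tape where it lies.

Things in the scene. Friction and masses are not known exactly. Their poses are not given: they have to be found in the camera images.
- rack_full: Full rack, holding the pieces at the start: wooden rack fixed to the bench. Board 76 x 340 x 10 mm; four compartments in a row along its y axis, 60 x 60 mm inside, centred at x 0 and y -102, -34, 34, 102 mm; their floor is 10 mm above the origin; walls 8 mm thick rise 14 mm above the floor. Origin: centre of the underside. On the robot's left or right.
- rack_empty: Empty rack: wooden rack fixed to the bench. Board 76 x 340 x 10 mm; four compartments in a row along its y axis, 60 x 60 mm inside, centred at x 0 and y -102, -34, 34, 102 mm; their floor is 10 mm above the origin; walls 8 mm thick rise 14 mm above the floor. Origin: centre of the underside. On the other side from the full rack.
- peg_full: The full rack's peg: wooden dowel peg, 16 mm across, 45 mm high, fixed upright on one end of the full rack beyond the last compartment (154 mm from the rack's centre); it marks the end from which the compartments are counted. The other end bears only a flat steel button. Origin: centre of its foot
- peg_empty: The empty rack's peg: wooden dowel peg, 16 mm across, 45 mm high, fixed upright on one end of the empty rack beyond the last compartment (154 mm from the rack's centre); it marks the end from which the compartments are counted. The other end bears only a flat steel button. Origin: centre of its foot
- beaker: Straight-sided open beaker, 42 mm across, 80 mm high; terracotta test piece, loose, 0.10 to 0.21 kg, standing upright in a compartment of the full rack at the start. Origin: centre of its underside, z axis up. Grip across the outside, 60 mm above the origin.
- bottle: Bottle with a 48 mm wide belly (up to 40 mm high) and a straight round neck 22 mm across from 66 to 102 mm above the origin; terracotta test piece, loose, 0.10 to 0.21 kg, standing upright in a compartment of the full rack at the start. Origin: centre of its underside, z axis up. Grip the neck, 88 mm above the origin.
- square_vase: Square block vase, 40 x 40 mm and 76 mm high, with a short round collar 26 mm across up to 84 mm; terracotta test piece, loose, 0.10 to 0.21 kg, standing upright in a compartment of the full rack at the start. Origin: centre of its underside, z axis up. x and y axes are square to its flat faces. Grip two parallel faces, 58 mm above the origin.
- goblet: Goblet: round foot 42 mm across, stem 18 mm across, straight-sided cup 40 mm across from 48 to 80 mm above the origin; terracotta test piece, loose, 0.10 to 0.21 kg, standing upright in a compartment of the full rack at the start. Origin: centre of its underside, z axis up. Grip the cup across its outside, 66 mm above the origin.
- tape_roll: Bystander: roll of beige tape lying flat beyond the outer end of the left rack, 69 mm across, 18 mm high. Origin: centre of its underside. Not to be moved.
Mind the look-alikes: they are no part of the job. Leave any pink look-alike of the goblet alone.

How it is judged (in metres and radians):
At the end, for the whole second after the job is handed in: All four pieces stand upright (within 0.12 rad), released, at rest, one in each compartment of the empty rack (12 mm from its centre in x and y, 4 mm from its floor), in the same order from the peg as before (read from how far each has moved: all about 0.4 m if the pegs are at like ends) ((y of beaker in the frame of rack_empty between -0.114 and -0.09 m or y of beaker in the frame of rack_empty between -0.046 and -0.022 m or y of beaker in the frame of rack_empty between 0.022 and 0.046 m or y of beaker in the frame of rack_empty between 0.09 and 0.114 m) and x of beaker in the frame of rack_empty between -0.012 and 0.012 m and z of beaker in the frame of rack_empty between 0.006 and 0.014 m and angle between each of beaker, bottle, square_vase, goblet's own z axis and vertical below 0.12 rad and linear speed of each of beaker, bottle, square_vase, goblet below 0.02 m/s and angular speed of each of beaker, bottle, square_vase, goblet below 0.2 rad/s and contact force between each of beaker, bottle, square_vase, goblet and the fingers below 0.05 N and (y of bottle in the frame of rack_empty between -0.114 and -0.09 m or y of bottle in the frame of rack_empty between -0.046 and -0.022 m or y of bottle in the frame of rack_empty between 0.022 and 0.046 m or y of bottle in the frame of rack_empty between 0.09 and 0.114 m) and x of bottle in the frame of rack_empty between -0.012 and 0.012 m and z of bottle in the frame of rack_empty between 0.006 and 0.014 m and (y of square_vase in the frame of rack_empty between -0.114 and -0.09 m or y of square_vase in the frame of rack_empty between -0.046 and -0.022 m or y of square_vase in the frame of rack_empty between 0.022 and 0.046 m or y of square_vase in the frame of rack_empty between 0.09 and 0.114 m) and x of square_vase in the frame of rack_empty between -0.012 and 0.012 m and z of square_vase in the frame of rack_empty between 0.006 and 0.014 m and (y of goblet in the frame of rack_empty between -0.114 and -0.09 m or y of goblet in the frame of rack_empty between -0.046 and -0.022 m or y of goblet in the frame of rack_empty between 0.022 and 0.046 m or y of goblet in the frame of rack_empty between 0.09 and 0.114 m) and x of goblet in the frame of rack_empty between -0.012 and 0.012 m and z of goblet in the frame of rack_empty between 0.006 and 0.014 m and ((horizontal distance between peg_full and peg_empty between 0.25 and 0.55 m and distance of beaker from where it was at the start of the episode between 0.371 and 0.438 m and distance of bottle from where it was at the start of the episode between 0.371 and 0.438 m and distance of square_vase from where it was at the start of the episode between 0.371 and 0.438 m and distance of goblet from where it was at the start of the episode between 0.371 and 0.438 m) or (not (horizontal distance between peg_full and peg_empty between 0.25 and 0.55 m) and ((horizontal distance between beaker and rack_full below 0.337 m and distance of beaker from where it was at the start of the episode below 0.241 m) or (horizontal distance between beaker and rack_full between 0.337 and 0.403 m and distance of beaker from where it was at the start of the episode between 0.305 and 0.37 m) or (horizontal distance between beaker and rack_full between 0.403 and 0.469 m and distance of beaker from where it was at the start of the episode between 0.436 and 0.502 m) or (horizontal distance between beaker and rack_full above 0.469 m and distance of beaker from where it was at the start of the episode above 0.57 m)) and ((horizontal distance between bottle and rack_full below 0.337 m and distance of bottle from where it was at the start of the episode below 0.241 m) or (horizontal distance between bottle and rack_full between 0.337 and 0.403 m and distance of bottle from where it was at the start of the episode between 0.305 and 0.37 m) or (horizontal distance between bottle and rack_full between 0.403 and 0.469 m and distance of bottle from where it was at the start of the episode between 0.436 and 0.502 m) or (horizontal distance between bottle and rack_full above 0.469 m and distance of bottle from where it was at the start of the episode above 0.57 m)) and ((horizontal distance between square_vase and rack_full below 0.337 m and distance of square_vase from where it was at the start of the episode below 0.241 m) or (horizontal distance between square_vase and rack_full between 0.337 and 0.403 m and distance of square_vase from where it was at the start of the episode between 0.305 and 0.37 m) or (horizontal distance between square_vase and rack_full between 0.403 and 0.469 m and distance of square_vase from where it was at the start of the episode between 0.436 and 0.502 m) or (horizontal distance between square_vase and rack_full above 0.469 m and distance of square_vase from where it was at the start of the episode above 0.57 m)) and ((horizontal distance between goblet and rack_full below 0.337 m and distance of goblet from where it was at the start of the episode below 0.241 m) or (horizontal distance between goblet and rack_full between 0.337 and 0.403 m and distance of goblet from where it was at the start of the episode between 0.305 and 0.37 m) or (horizontal distance between goblet and rack_full between 0.403 and 0.469 m and distance of goblet from where it was at the start of the episode between 0.436 and 0.502 m) or (horizontal distance between goblet and rack_full above 0.469 m and distance of goblet from where it was at the start of the episode above 0.57 m))))); the robot touches nothing.
It fails at once if a test piece is knocked over (tilted more than 0.7 rad) (angle between any of beaker, bottle, square_vase, goblet's own z axis and vertical above 0.7 rad).
It fails at once if the tape roll is moved more than 20 mm (distance of tape_roll from where it was at the start of the episode above 0.02 m).
It also fails if it takes over 106 s, if anything falls off the work surface, if the arm or the gripper's body presses on something with over 40 N, if the wrist force passes 120 N, or if a joint passes its speed limit or range.

## Robot

A 7-joint arm with a two-finger parallel gripper is mounted at the origin on the work surface; the furniture and walls round the work are solid. World frame = base frame: x ahead of the robot, y to its left, z up, the work surface at z = 0. Lengths are in m, angles in degrees, forces in N, time in s.
With the tool pointing down it reaches from about 0.425 to 0.875 m from the base axis. Payload 4.7 kg.
Tool frame: the origin (TCP) lies midway between the tips of the shut fingers; the grasp point (between the pads) lies 19 mm behind it; z points along the fingers, y is the line along which they close (so a half turn about z gives the same grasp; the last joint's range is limited). The gripper opens to 85 mm and grips with 20 to 120 N. Pads are 22 mm wide; open, the fingers measure 114 mm over their backs; the gripper's body (76 mm by 85 mm) begins 54 mm behind the grasp point. The pads swing forward as they close: fully open they stand 13 mm farther back than shut.
Start: joints at [-71.156, 18.392, -4.016, 83.108, 1.295, 78.541, -3.26], TCP at [0.201, 0.618, 0.231] pointing down, gripper open.
Joint ranges: [-163.93, 163.93], [-17.29, 119.83], [-79.2, 71.16], [3.27, 140.29], [-89.18, 269.18], [5.43, 117.66], [-154.24, 154.24]. Speed limits (degrees/s): [147.25, 147.25, 180, 180, 180, 180, 180].

## Interface

Orientations are given as [roll, pitch, yaw] about the fixed x, y, z axes, in that order (R = Rz(yaw) Ry(pitch) Rx(roll)).
In Python, from bench import observe, snapshot, hand_in gives the robot as it stands.
- The arm moves only by the tool play_rows, never from a script. Its argument "motion" is a list of rows, each an object with "hand": the opening, from 0 (shut) to 1 (fully open); "delta_pos": the shift along the tool's x, y, z in mm, a list of three; "roll": the turn about the tool's z in rad. A call has 1 to 10 rows; each row is the pose to reach, as a shift and turn from the pose commanded when the call began, along the tool's axes at that moment; what a row does not reach only later rows make up. A row lasts 1/10 s, in which the tool goes at most 50 mm and 8.59 degrees, less where a joint would pass 70% of its speed; a pose out of reach is approached as far as the arm can. A call with a gripper value outside its range is refused whole. The fingers move at their own pace and stop on an object; "squeeze" is the grip in N (left out, the last holds). Time passes only in rows, so rows that repeat a pose let the fingers close. It gives the time, the measured TCP pose, the force, the opening and the grip force at its end, in the units of the state.
- observe(): the state, without advancing time (a new reading comes with each control period).
- snapshot(name): name is "scene" or "top"; returns a dict with "img" (420x560x3 uint8, red, green, blue), "fovy" (degrees; the focal length in pixels is half the picture's height over the tangent of half this angle, whatever the lens; pixels are square), "cx", "cy" (the principal point, pixels), "cam_to_world" (4x4, takes a point from camera to world coordinates). Camera axes: x right, y down, z forward; pixel columns grow to the right and rows downward; lengths in m; the calibration is good to about 2 mm. A picture is of the moment at which its call begins. There is no depth.
- hand_in(): hands the job in; it is judged then, once.
The state is a dict: "time_s": time; "qpos": joint angles; "joint_velocities": joint speeds; "joint_torque": joint torques, N m; "tcp_pos": TCP position; "orientation": TCP orientation; "force": force on the tool from outside, world axes, zero at the start; "ft_torque": the same for the moment, N m; "opening": finger opening in m; "grip_force": force on a finger pad.
Only numpy, scipy, OpenCV 4.12 (cv2) and the standard library are available. Lean on these libraries where they do the work, as an engineer would, in place of code of your own. Each camera call takes 0.05 s, during which the arm holds its last target. There are 200 camera calls.

## Working session

There is one attempt and no reset: what is moved stays moved. The work goes in short steps, Python scripts to look and compute and a tool call to move; the robot and the scene stay as the last step left them, time stands still between calls to the robot, and variables do not carry over. Pictures are saved under pics/ and viewed, at most 14 in all, crops included, and the job is handed in when it is done.

Besides the shell and the picture viewer there is one more tool, called after "Call:" as a command line: name --argument value ..., lists and objects as JSON in quotes. play_rows: Moves the arm, as the interface text tells. Its arguments: {"type":"object","properties":{"motion":{"type":"array"},"squeeze":{"type":"number"}},"required":["motion"]}

```bash
mkdir -p pics
python3 - <<'E'
from bench import observe, snapshot
import cv2,numpy as np
s=observe();print(s)
for n in("scene","top"):
    d=snapshot(n);cv2.imwrite(f"pics/{n}0.png",d["img"][:,:,::-1]);print(n,d["fovy"],d["cx"],d["cy"],np.round(d["cam_to_world"],4).tolist(),[k for k in d])
E
```

```text
{'time_s': 0.0, 'qpos': array([-71.15420087,  18.44029031,  -4.01476843,  83.1762005 ,
         1.29417298,  78.54036477,  -3.26130085]), 'joint_velocities': array([ 0.00850746, -0.0429062 , -0.00075153, -0.02491074, -0.05977346,
        0.0131473 ,  0.00628365]), 'joint_torque': array([ 2.62448275e-04, -4.93572736e+01, -3.82015323e-01, -3.14334726e+01,
        1.30286810e-02,  1.14565931e-02,  3.27351160e-06]), 'tcp_pos': array([0.20115209, 0.61751767, 0.23019806]), 'orientation': array([-1.79888340e+02,  5.22480186e-03,  1.61961794e+02]), 'force': array([-0.04426275,  0.2132414 ,  1.32124631]), 'ft_torque': array([-0.02069946,  0.0163583 , -0.01150556]), 'grip_force': 0.0, 'opening': 0.08539288677120702}
scene 45.19507378783651 278.9559222777397 210.68669014282733 [[0.9013, -0.2379, 0.362, -0.0544], [-0.4325, -0.54, 0.722, -0.9012], [0.0238, -0.8073, -0.5896, 0.8468], [0.0, 0.0, 0.0, 1.0]] ['img', 'fovy', 'cx', 'cy', 'cam_to_world']
top 52.06565833084339 275.04048104399595 208.9341569461355 [[0.026, -0.9954, 0.0922, 0.3201], [-0.9996, -0.0273, -0.012, 0.069], [0.0144, -0.0918, -0.9957, 1.3709], [0.0, 0.0, 0.0, 1.0]] ['img', 'fovy', 'cx', 'cy', 'cam_to_world']
```

View pics/top0.png

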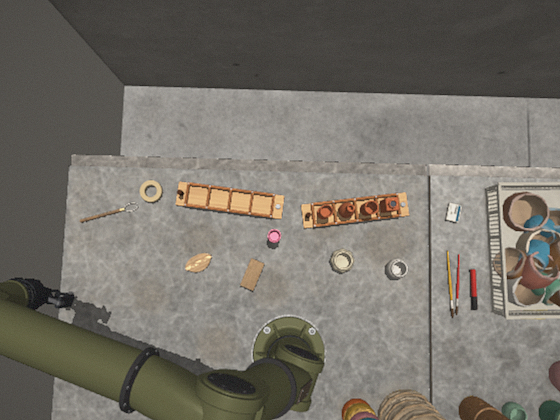

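View pics/scene0.png

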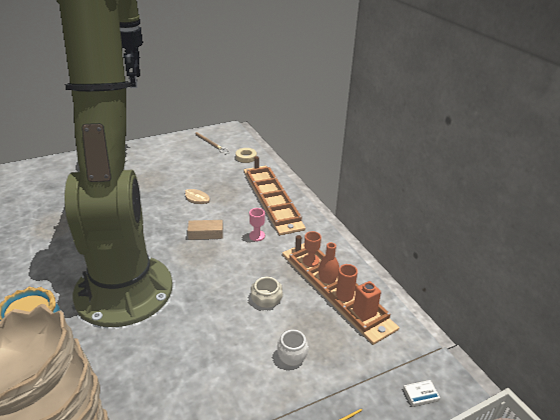

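```bash
cat > h.py <<'E'
import cv2,numpy as np
from bench import observe,snapshot
def ray(d,u,v):
    f=d["img"].shape[0]/2/np.tan(np.radians(d["fovy"])/2);M=np.array(d["cam_to_world"])
    r=M[:3,:3]@[(u-d["cx"])/f,(v-d["cy"])/f,1];return M[:3,3],r
def plane(d,u,v,z):
    o,r=ray(d,u,v);return (o+r*(z-o[2])/r[2])[:2]
def proj(d,p):
    f=d["img"].shape[0]/2/np.tan(np.radians(d["fovy"])/2);M=np.array(d["cam_to_world"])
    c=M[:3,:3].T@(np.array(p)-M[:3,3]);return c[0]/c[2]*f+d["cx"],c[1]/c[2]*f+d["cy"]
def tri(d1,p1,d2,p2):
    o,a=ray(d1,*p1);q,b=ray(d2,*p2);s=np.linalg.lstsq(np.c_[a,-b],q-o,rcond=None)[0]
    A=o+a*s[0];B=q+b*s[1];return (A+B)/2,np.linalg.norm(A-B)
E
python3 - <<'E'
from h import *
d=snapshot("top");I=d["img"][:,:,::-1]
a=cv2.resize(I[170:240,168:292],None,fx=6.4,fy=6.4,interpolation=3)[:300]
b=cv2.resize(I[180:240,292:416],None,fx=6.4,fy=6.4,interpolation=3)[:300]
a=cv2.resize(I[175:221,170:290],(792,304),interpolation=3);b=cv2.resize(I[187:233,295:415],(792,304),interpolation=3)
cv2.imwrite("pics/c1.png",np.vstack([a[:300],b[:300]]))
e=snapshot("scene")["img"][:,:,::-1];cv2.imwrite("pics/c2.png",cv2.resize(e[145:345,230:430],(600,600),interpolation=3))
E
```

```text
(no output)
```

View pics/c1.png

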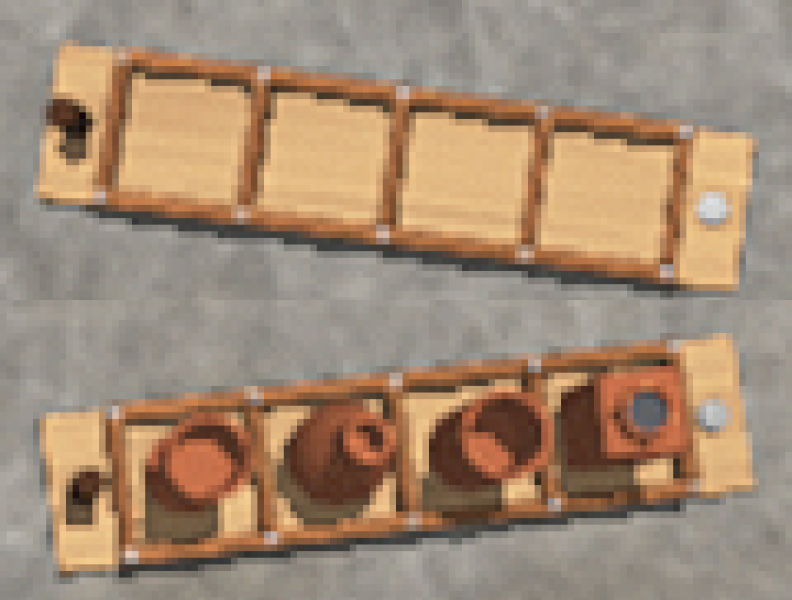

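View pics/c2.png

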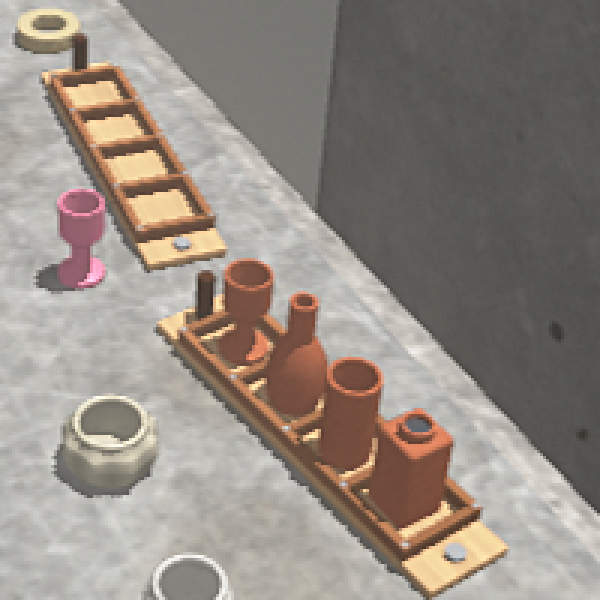

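Pegs (dark dowels) are both at the left end (top crop (68,120), (85,485)), buttons at the right. So the pieces keep their left-to-right order: goblet, bottle, beaker, square vase counted from the peg.

Run:
```python
from h import *
d=snapshot("top");e=snapshot("scene")
def px(p,oy,row0): return 170+125*(row0>0)+(p[0]+.5)/6.6-.5, oy+(p[1]-row0+.5)/6.61-.5
E=[(122,55),(264,73),(404,91),(544,111),(686,131),(100,199),(241,215),(383,234),(525,254),(668,271)]
F=[(115,412),(254,396),(396,382),(534,366),(676,346),(131,556),(272,538),(413,520),(555,504),(697,487)]
L=[(x,y) for x in(.034,-.034) for y in(.136,.068,0,-.068,-.136)]
for n,P,o,r in(("E",E,175,0),("F",F,187,300)):
    W=np.array([plane(d,*px(p,o,r),.024) for p in P])
    c=W.mean(0);A=np.array(L);H=A.T@(W-c);U,S,V=np.linalg.svd(H);R=(U@V).T
    yaw=np.degrees(np.arctan2(R[1,0],R[0,0]));res=np.abs(W-c-A@R.T).max()
    print(n,c.round(4),"yaw",yaw.round(2),"res",res.round(4),"scale",(S.sum()/(A**2).sum()).round(3))
    for y in(.102,.034,-.034,-.102): print("  comp",(c+R@[0,y]).round(4))
for n,t,s,z in(("goblet",(205,460),(248,273),.09),("bottle",(369,437),(304,301),.112),("beaker",(505,435),(355,376),.09),("vase",(648,408),(417,424),.094)):
    pt=px(t,187,300);ps=(230+(s[0]+.5)/3-.5,145+(s[1]+.5)/3-.5)
    print(n,plane(d,*pt,z).round(4),plane(e,*ps,z).round(4),tri(d,pt,e,ps)[0].round(4))
print("vasesq",plane(d,*px((643,415),187,300),.086))
for a,b in(((597,372),(680,368)),((680,368),(688,458))):
    v=plane(d,*px(b,187,300),.086)-plane(d,*px(a,187,300),.086);print(np.degrees(np.arctan2(v[1],v[0])),np.linalg.norm(v))
```

```text
E [0.4713 0.1978] yaw -5.98 res 0.0013 scale 1.002
  comp [0.482  0.2992]
  comp [0.4749 0.2316]
  comp [0.4678 0.164 ]
  comp [0.4607 0.0964]
F [ 0.4504 -0.2021] yaw 8.28 res 0.0011 scale 1.001
  comp [ 0.4357 -0.1012]
  comp [ 0.4455 -0.1685]
  comp [ 0.4553 -0.2358]
  comp [ 0.4651 -0.3031]
goblet [ 0.4372 -0.098 ] [ 0.4395 -0.0978] [ 0.438  -0.0984  0.0908]
bottle [ 0.4475 -0.1684] [ 0.4477 -0.168 ] [ 0.4475 -0.1683  0.1124]
beaker [ 0.4524 -0.2346] [ 0.4537 -0.2354] [ 0.4531 -0.235   0.0898]
vase [ 0.4661 -0.2987] [ 0.4647 -0.2992] [ 0.4657 -0.2987  0.0932]
vasesq [ 0.4636887  -0.29873777]
-85.64971968741845 0.038238282458577896
-174.93038212625612 0.04138232985220778
```

```bash
cat >> h.py <<'E'
def chain(*T):
    s=observe();p=np.array(s["tcp_pos"]);w=s["orientation"][2];print("at",p.round(4),np.round(s["orientation"],2),"open",round(s["opening"],4),"t",s["time_s"])
    for t in T:
        c,n=np.cos(np.radians(w)),np.sin(np.radians(w));q=np.array(t[:3]);D=q-p
        print(t,"->",np.round(1000*np.array([c*D[0]+n*D[1],n*D[0]-c*D[1],-D[2]]),1),"roll",round(np.radians((w-t[3]+180)%360-180),3));p,w=q,t[3]
E
python3 - <<'E'
from h import *
chain((.42,.45,.23,130),(.4375,-.098,.20,98.3),(.4375,-.098,.052,98.3))
E
```

```text
at [0.2012 0.6179 0.231 ] [-179.96    0.    161.96] open 0.0853 t 0.3
(0.42, 0.45, 0.23, 130) -> [-260.   -91.9    1. ] roll 0.558
(0.4375, -0.098, 0.2, 98.3) -> [-431.  -338.8   30. ] roll 0.553
(0.4375, -0.098, 0.052, 98.3) -> [  0.   0. 148.] roll 0.0
```

Call:
play_rows --motion '[{"hand":1,"delta_pos":[-65,-23,0],"roll":0.14},{"hand":1,"delta_pos":[-110,-39,0],"roll":0.24},{"hand":1,"delta_pos":[-155,-55,0],"roll":0.33},{"hand":1,"delta_pos":[-200,-70,1],"roll":0.43},{"hand":1,"delta_pos":[-245,-85,1],"roll":0.52},{"hand":1,"delta_pos":[-260,-92,1],"roll":0.558},{"hand":1,"delta_pos":[-260,-92,1],"roll":0.558},{"hand":1,"delta_pos":[-260,-92,1],"roll":0.558}]' --squeeze 40

```text
time_s: 1.1
tcp_pos: [0.4196, 0.4504, 0.2303]
orientation: [-180.0, -0.1, 130.0]
force: [0.2, 0.3, 0.3]
opening: 0.0853
grip_force: 0.0
```

Call:
play_rows --motion '[{"hand":1,"delta_pos":[-35,-28,0],"roll":0.05},{"hand":1,"delta_pos":[-431,-339,10],"roll":0.553},{"hand":1,"delta_pos":[-431,-339,30],"roll":0.553},{"hand":1,"delta_pos":[-431,-339,30],"roll":0.553},{"hand":1,"delta_pos":[-431,-339,30],"roll":0.553},{"hand":1,"delta_pos":[-431,-339,30],"roll":0.553},{"hand":1,"delta_pos":[-431,-339,30],"roll":0.553},{"hand":1,"delta_pos":[-431,-339,30],"roll":0.553},{"hand":1,"delta_pos":[-431,-339,30],"roll":0.553},{"hand":1,"delta_pos":[-431,-339,30],"roll":0.553}]'

```text
time_s: 2.1
tcp_pos: [0.4356, -0.043, 0.2041]
orientation: [179.9, -0.1, 98.6]
force: [2.1, -0.2, -0.0]
opening: 0.0853
grip_force: 0.0
```

Call:
play_rows --motion '[{"hand":1,"delta_pos":[0,0,0],"roll":0},{"hand":1,"delta_pos":[0,0,0],"roll":0}]'

```text
time_s: 2.3
tcp_pos: [0.4357, -0.0424, 0.2041]
orientation: [179.9, -0.1, 98.4]
force: [-0.9, 1.7, -0.0]
opening: 0.0857
grip_force: 0.0
```

Run:
```python
from h import *
chain((.4375,-.098,.20,98.3),(.4375,-.098,.052,98.3))
```

```text
at [ 0.4357 -0.0424  0.2041] [ 1.7995e+02 -7.0000e-02  9.8370e+01] open 0.0857 t 2.3
(0.4375, -0.098, 0.2, 98.3) -> [-55.3  -6.3   4.1] roll 0.001
(0.4375, -0.098, 0.052, 98.3) -> [  0.   0. 148.] roll 0.0
```

Call:
play_rows --motion '[{"hand":1,"delta_pos":[-30,-3,2],"roll":0},{"hand":1,"delta_pos":[-55,-6,4],"roll":0},{"hand":1,"delta_pos":[-55,-6,30],"roll":0},{"hand":1,"delta_pos":[-55,-6,60],"roll":0},{"hand":1,"delta_pos":[-55,-6,90],"roll":0},{"hand":1,"delta_pos":[-55,-6,120],"roll":0},{"hand":1,"delta_pos":[-55,-6,140],"roll":0},{"hand":1,"delta_pos":[-55,-6,152],"roll":0},{"hand":1,"delta_pos":[-55,-6,152],"roll":0},{"hand":1,"delta_pos":[-55,-6,152],"roll":0}]'

```text
time_s: 3.3
tcp_pos: [0.4384, -0.0979, 0.0523]
orientation: [180.0, 0.0, 98.4]
force: [0.1, -0.3, 0.6]
opening: 0.0856
grip_force: 0.0
```

Call:
play_rows --motion '[{"hand":0.5,"delta_pos":[0,0,0],"roll":0},{"hand":0.3,"delta_pos":[0,0,0],"roll":0},{"hand":0.3,"delta_pos":[0,0,0],"roll":0},{"hand":0.3,"delta_pos":[0,0,0],"roll":0},{"hand":0.3,"delta_pos":[0,0,0],"roll":0},{"hand":0.3,"delta_pos":[0,0,0],"roll":0},{"hand":0.3,"delta_pos":[0,0,0],"roll":0},{"hand":0.3,"delta_pos":[0,0,0],"roll":0}]' --squeeze 40

```text
time_s: 4.1
tcp_pos: [0.4383, -0.0989, 0.0526]
orientation: [179.9, -0.0, 98.3]
force: [-1.1, -0.0, 6.2]
opening: 0.0391
grip_force: 40.2
```

Run:
```python
from h import *
chain((.437,-.098,.180,98.3),(.482,.299,.18,84),(.482,.299,.053,84))
```

```text
at [ 0.4383 -0.0989  0.0526] [ 1.7992e+02 -2.0000e-02  9.8300e+01] open 0.0391 t 4.1
(0.437, -0.098, 0.18, 98.3) -> [   1.1   -1.2 -127.4] roll -0.0
(0.482, 0.299, 0.18, 84) -> [386.3 101.8  -0. ] roll 0.25
(0.482, 0.299, 0.053, 84) -> [  0.   0. 127.] roll 0.0
```

Call:
play_rows --motion '[{"hand":0.3,"delta_pos":[0,0,-15],"roll":0},{"hand":0.3,"delta_pos":[0,0,-45],"roll":0},{"hand":0.3,"delta_pos":[0,0,-80],"roll":0},{"hand":0.3,"delta_pos":[0,0,-110],"roll":0},{"hand":0.3,"delta_pos":[0,0,-127],"roll":0},{"hand":0.3,"delta_pos":[0,0,-127],"roll":0}]'

```text
time_s: 4.7
tcp_pos: [0.4391, -0.0991, 0.1808]
orientation: [179.7, -0.0, 98.3]
force: [-0.4, 0.4, -2.3]
opening: 0.0392
grip_force: 40.9
```

Call:
play_rows --motion '[{"hand":0.3,"delta_pos":[20,5,0],"roll":0.01},{"hand":0.3,"delta_pos":[55,14,0],"roll":0.03},{"hand":0.3,"delta_pos":[100,26,0],"roll":0.06},{"hand":0.3,"delta_pos":[145,38,0],"roll":0.09},{"hand":0.3,"delta_pos":[190,50,0],"roll":0.12},{"hand":0.3,"delta_pos":[235,62,0],"roll":0.15},{"hand":0.3,"delta_pos":[280,74,0],"roll":0.18},{"hand":0.3,"delta_pos":[325,86,0],"roll":0.21},{"hand":0.3,"delta_pos":[360,95,0],"roll":0.235},{"hand":0.3,"delta_pos":[386,102,0],"roll":0.25}]'

```text
time_s: 5.7
tcp_pos: [0.4812, 0.3002, 0.1761]
orientation: [-179.8, 0.1, 84.1]
force: [0.2, -0.2, -1.0]
opening: 0.039
grip_force: 40.8
```

Call:
play_rows --motion '[{"hand":0.3,"delta_pos":[0,0,0],"roll":0},{"hand":0.3,"delta_pos":[0,0,0],"roll":0}]'

```text
time_s: 5.9
tcp_pos: [0.4818, 0.2972, 0.1765]
orientation: [-179.9, 0.2, 84.1]
force: [-0.4, -0.6, -1.8]
opening: 0.0388
grip_force: 40.8
```

Run:
```python
from h import *
chain((.482,.299,.18,84),(.482,.299,.053,84))
```

```text
at [0.4818 0.2972 0.1765] [-179.87    0.19   84.05] open 0.0388 t 5.9
(0.482, 0.299, 0.18, 84) -> [ 1.8  0.  -3.5] roll 0.001
(0.482, 0.299, 0.053, 84) -> [  0.   0. 127.] roll 0.0
```

Call:
play_rows --motion '[{"hand":0.3,"delta_pos":[2,0,20],"roll":0},{"hand":0.3,"delta_pos":[2,0,50],"roll":0},{"hand":0.3,"delta_pos":[2,0,80],"roll":0},{"hand":0.3,"delta_pos":[2,0,100],"roll":0},{"hand":0.3,"delta_pos":[2,0,112],"roll":0},{"hand":0.3,"delta_pos":[2,0,118],"roll":0},{"hand":0.3,"delta_pos":[2,0,121],"roll":0},{"hand":0.3,"delta_pos":[2,0,123],"roll":0},{"hand":0.3,"delta_pos":[2,0,123],"roll":0},{"hand":0.3,"delta_pos":[2,0,123],"roll":0}]'

```text
time_s: 6.9
tcp_pos: [0.4834, 0.3001, 0.0566]
orientation: [179.9, -0.1, 84.0]
force: [0.5, 0.0, -2.1]
opening: 0.039
grip_force: 40.8
```

Call:
play_rows --motion '[{"hand":0.3,"delta_pos":[-1,-1,2],"roll":0},{"hand":0.3,"delta_pos":[-1,-1,3],"roll":0},{"hand":0.3,"delta_pos":[-1,-1,3.5],"roll":0},{"hand":0.3,"delta_pos":[-1,-1,3.5],"roll":0}]'

```text
time_s: 7.3
tcp_pos: [0.4818, 0.2989, 0.0527]
orientation: [-180.0, -0.0, 84.0]
force: [-1.9, -0.5, 1.7]
opening: 0.0393
grip_force: 41.1
```

Contact with the floor (force up). Release gently and retreat.

Call:
play_rows --motion '[{"hand":0.55,"delta_pos":[0,0,0],"roll":0},{"hand":0.7,"delta_pos":[0,0,0],"roll":0},{"hand":1,"delta_pos":[0,0,0],"roll":0},{"hand":1,"delta_pos":[0,0,0],"roll":0},{"hand":1,"delta_pos":[0,0,0],"roll":0},{"hand":1,"delta_pos":[0,0,-30],"roll":0},{"hand":1,"delta_pos":[0,0,-75],"roll":0},{"hand":1,"delta_pos":[0,0,-120],"roll":0},{"hand":1,"delta_pos":[0,0,-150],"roll":0},{"hand":1,"delta_pos":[0,0,-150],"roll":0}]'

```text
time_s: 8.3
tcp_pos: [0.4845, 0.3005, 0.2079]
orientation: [179.6, -0.4, 84.0]
force: [1.0, 0.7, 0.9]
opening: 0.0856
grip_force: 0.0
```

Run:
```python
from h import *
chain((.4475,-.1683,.20,98.3),(.4475,-.1683,.074,98.3))
for n in ("scene",):
    d=snapshot(n);cv2.imwrite("pics/s1.png",d["img"][:,:,::-1])
```

```text
at [0.4845 0.3005 0.2079] [179.6   -0.41  83.98] open 0.0856 t 8.3
(0.4475, -0.1683, 0.2, 98.3) -> [-470.1   12.4    7.9] roll -0.25
(0.4475, -0.1683, 0.074, 98.3) -> [  0.   0. 126.] roll 0.0
```

View pics/s1.png

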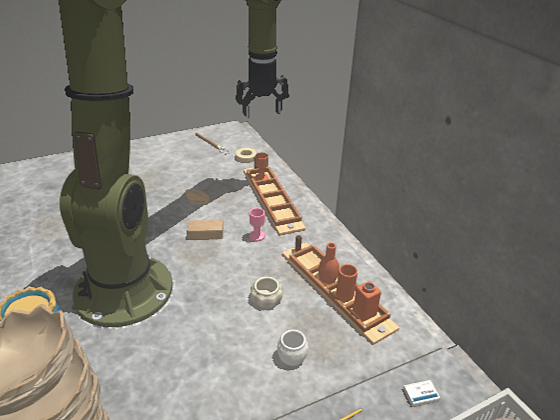

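The goblet stands upright in the first compartment (262,163). Next: bottle.

Call:
play_rows --motion '[{"hand":1,"delta_pos":[-25,0,0],"roll":-0.01},{"hand":1,"delta_pos":[-70,1,0],"roll":-0.03},{"hand":1,"delta_pos":[-120,2,0],"roll":-0.06},{"hand":1,"delta_pos":[-170,4,2],"roll":-0.09},{"hand":1,"delta_pos":[-220,6,4],"roll":-0.12},{"hand":1,"delta_pos":[-270,7,5],"roll":-0.15},{"hand":1,"delta_pos":[-320,8,6],"roll":-0.18},{"hand":1,"delta_pos":[-370,10,7],"roll":-0.21},{"hand":1,"delta_pos":[-420,11,8],"roll":-0.235},{"hand":1,"delta_pos":[-470,12,8],"roll":-0.25}]'

```text
time_s: 9.35
tcp_pos: [0.4431, -0.1711, 0.193]
orientation: [-179.9, -0.0, 98.4]
force: [0.3, 0.4, -0.6]
opening: 0.0855
grip_force: 0.0
```

Call:
play_rows --motion '[{"hand":1,"delta_pos":[0,0,0],"roll":0},{"hand":1,"delta_pos":[0,0,0],"roll":0},{"hand":1,"delta_pos":[0,0,0],"roll":0}]'

```text
time_s: 9.65
tcp_pos: [0.4443, -0.168, 0.1934]
orientation: [-179.9, -0.0, 98.4]
force: [0.2, -0.5, -0.2]
opening: 0.0856
grip_force: 0.0
```

Run:
```python
from h import *
chain((.4475,-.1683,.076,98.3))
```

```text
at [ 0.4443 -0.168   0.1934] [-1.7991e+02 -5.0000e-02  9.8410e+01] open 0.0856 t 9.65
(0.4475, -0.1683, 0.076, 98.3) -> [ -0.7   3.2 117.4] roll 0.002
```

Call:
play_rows --motion '[{"hand":1,"delta_pos":[-1,3,15],"roll":0},{"hand":1,"delta_pos":[-1,3,40],"roll":0},{"hand":1,"delta_pos":[-1,3,70],"roll":0},{"hand":1,"delta_pos":[-1,3,95],"roll":0},{"hand":1,"delta_pos":[-1,3,110],"roll":0},{"hand":1,"delta_pos":[-1,3,117],"roll":0},{"hand":1,"delta_pos":[-1,3,117],"roll":0},{"hand":1,"delta_pos":[-1,3,117],"roll":0}]'

```text
time_s: 10.45
tcp_pos: [0.4483, -0.1696, 0.0778]
orientation: [180.0, 0.0, 98.4]
force: [0.2, -0.0, -0.4]
opening: 0.0853
grip_force: 0.0
```

Call:
play_rows --motion '[{"hand":0.5,"delta_pos":[0,0,0],"roll":0},{"hand":0.4,"delta_pos":[0,0,0],"roll":0},{"hand":0.3,"delta_pos":[0,0,0],"roll":0},{"hand":0.1,"delta_pos":[0,0,0],"roll":0},{"hand":0.1,"delta_pos":[0,0,0],"roll":0},{"hand":0.1,"delta_pos":[0,0,0],"roll":0},{"hand":0.1,"delta_pos":[0,0,0],"roll":0},{"hand":0.1,"delta_pos":[0,0,0],"roll":0}]'

```text
time_s: 11.25
tcp_pos: [0.4478, -0.1702, 0.0775]
orientation: [180.0, -0.0, 98.3]
force: [-0.8, 0.5, 4.2]
opening: 0.0208
grip_force: 39.0
```

Run:
```python
from h import *
chain((.447,-.168,.206,98.3),(.475,.2316,.206,84))
```

```text
at [ 0.4478 -0.1702  0.0775] [ 1.7999e+02 -1.0000e-02  9.8310e+01] open 0.0208 t 11.25
(0.447, -0.168, 0.206, 98.3) -> [   2.3   -0.4 -128.5] roll 0.0
(0.475, 0.2316, 0.206, 84) -> [391.4  85.4  -0. ] roll 0.25
```

Call:
play_rows --motion '[{"hand":0.1,"delta_pos":[0,0,-15],"roll":0},{"hand":0.1,"delta_pos":[0,0,-45],"roll":0},{"hand":0.1,"delta_pos":[0,0,-80],"roll":0},{"hand":0.1,"delta_pos":[0,0,-110],"roll":0},{"hand":0.1,"delta_pos":[0,0,-128],"roll":0},{"hand":0.1,"delta_pos":[0,0,-128],"roll":0}]'

```text
time_s: 11.85
tcp_pos: [0.4492, -0.1704, 0.2072]
orientation: [179.7, 0.0, 98.3]
force: [0.2, -0.3, -1.7]
opening: 0.02
grip_force: 39.5
```

Call:
play_rows --motion '[{"hand":0.1,"delta_pos":[20,5,0],"roll":0.01},{"hand":0.1,"delta_pos":[55,12,0],"roll":0.03},{"hand":0.1,"delta_pos":[100,22,0],"roll":0.06},{"hand":0.1,"delta_pos":[145,32,0],"roll":0.09},{"hand":0.1,"delta_pos":[190,41,0],"roll":0.12},{"hand":0.1,"delta_pos":[235,51,0],"roll":0.15},{"hand":0.1,"delta_pos":[280,61,0],"roll":0.18},{"hand":0.1,"delta_pos":[325,71,0],"roll":0.21},{"hand":0.1,"delta_pos":[365,80,0],"roll":0.235},{"hand":0.1,"delta_pos":[393,85,0],"roll":0.25}]'

```text
time_s: 12.85
tcp_pos: [0.4735, 0.2341, 0.2026]
orientation: [-179.8, 0.1, 84.1]
force: [0.8, -1.3, -2.5]
opening: 0.0208
grip_force: 39.5
```

Call:
play_rows --motion '[{"hand":0.1,"delta_pos":[0,0,0],"roll":0},{"hand":0.1,"delta_pos":[0,0,0],"roll":0},{"hand":0.1,"delta_pos":[0,0,0],"roll":0}]'

```text
time_s: 13.15
tcp_pos: [0.4747, 0.2293, 0.204]
orientation: [-179.9, 0.1, 83.9]
force: [-1.2, -1.1, -2.1]
opening: 0.0205
grip_force: 39.4
```

Run:
```python
from h import *
chain((.475,.2316,.0775,84))
```

```text
at [0.4747 0.2293 0.204 ] [-1.7992e+02  1.1000e-01  8.3880e+01] open 0.0205 t 13.15
(0.475, 0.2316, 0.0775, 84) -> [  2.4   0.  126.5] roll -0.002
```

Call:
play_rows --motion '[{"hand":0.1,"delta_pos":[1,0,20],"roll":0},{"hand":0.1,"delta_pos":[1,0,50],"roll":0},{"hand":0.1,"delta_pos":[1,0,80],"roll":0},{"hand":0.1,"delta_pos":[1,0,102],"roll":0},{"hand":0.1,"delta_pos":[1,0,114],"roll":0},{"hand":0.1,"delta_pos":[1,0,120],"roll":0},{"hand":0.1,"delta_pos":[1,0,124],"roll":0},{"hand":0.1,"delta_pos":[1,0,125],"roll":0},{"hand":0.1,"delta_pos":[1,0,126],"roll":0},{"hand":0.1,"delta_pos":[1,0,126],"roll":0}]'

```text
time_s: 14.15
tcp_pos: [0.4755, 0.2323, 0.08]
orientation: [179.9, -0.1, 84.0]
force: [-0.9, -0.2, -2.1]
opening: 0.0202
grip_force: 39.5
```

Call:
play_rows --motion '[{"hand":0.1,"delta_pos":[0,0,0.5],"roll":0},{"hand":0.1,"delta_pos":[0,0,0.5],"roll":0}]'

```text
time_s: 14.35
tcp_pos: [0.4752, 0.2323, 0.0791]
orientation: [180.0, -0.0, 84.0]
force: [-0.1, 0.0, -1.4]
opening: 0.0207
grip_force: 39.5
```

Call:
play_rows --motion '[{"hand":0.1,"delta_pos":[-2,0,1],"roll":0},{"hand":0.1,"delta_pos":[-2,0,2],"roll":0},{"hand":0.1,"delta_pos":[-2,0,2],"roll":0}]'

```text
time_s: 14.65
tcp_pos: [0.475, 0.23, 0.0775]
orientation: [180.0, -0.0, 84.0]
force: [-0.8, -1.6, 3.7]
opening: 0.0204
grip_force: 40.1
```

Seated. Release and go to the beaker.

Call:
play_rows --motion '[{"hand":0.3,"delta_pos":[0,0,0],"roll":0},{"hand":0.5,"delta_pos":[0,0,0],"roll":0},{"hand":1,"delta_pos":[0,0,0],"roll":0},{"hand":1,"delta_pos":[0,0,0],"roll":0},{"hand":1,"delta_pos":[0,0,0],"roll":0},{"hand":1,"delta_pos":[0,0,0],"roll":0},{"hand":1,"delta_pos":[0,0,-30],"roll":0},{"hand":1,"delta_pos":[0,0,-75],"roll":0},{"hand":1,"delta_pos":[0,0,-115],"roll":0},{"hand":1,"delta_pos":[0,0,-125],"roll":0}]'

```text
time_s: 15.65
tcp_pos: [0.4773, 0.2312, 0.2069]
orientation: [179.6, -0.3, 84.0]
force: [0.4, 0.4, -0.1]
opening: 0.0855
grip_force: 0.0
```

Run:
```python
from h import *
chain((.453,-.235,.195,98.3),(.453,-.235,.048,98.3))
```

```text
at [0.4773 0.2312 0.2069] [179.64  -0.32  83.98] open 0.0855 t 15.65
(0.453, -0.235, 0.195, 98.3) -> [-466.2   24.7   11.9] roll -0.25
(0.453, -0.235, 0.048, 98.3) -> [  0.   0. 147.] roll 0.0
```

Call:
play_rows --motion '[{"hand":1,"delta_pos":[-25,1,0],"roll":-0.01},{"hand":1,"delta_pos":[-70,3,0],"roll":-0.03},{"hand":1,"delta_pos":[-120,6,0],"roll":-0.06},{"hand":1,"delta_pos":[-170,9,2],"roll":-0.09},{"hand":1,"delta_pos":[-220,12,4],"roll":-0.12},{"hand":1,"delta_pos":[-270,14,5],"roll":-0.15},{"hand":1,"delta_pos":[-320,17,6],"roll":-0.18},{"hand":1,"delta_pos":[-370,20,6],"roll":-0.21},{"hand":1,"delta_pos":[-420,22,6],"roll":-0.235},{"hand":1,"delta_pos":[-466,26,6],"roll":-0.25}]'

```text
time_s: 16.65
tcp_pos: [0.451, -0.2382, 0.1957]
orientation: [179.9, -0.0, 98.3]
force: [0.9, -0.0, 0.1]
opening: 0.0856
grip_force: 0.0
```

Call:
play_rows --motion '[{"hand":1,"delta_pos":[0,0,0],"roll":0},{"hand":1,"delta_pos":[0,0,0],"roll":0},{"hand":1,"delta_pos":[0,0,0],"roll":0}]'

```text
time_s: 16.95
tcp_pos: [0.452, -0.2347, 0.1953]
orientation: [-180.0, -0.1, 98.4]
force: [0.6, 0.5, -0.2]
opening: 0.0854
grip_force: 0.0
```

Run:
```python
from h import *
chain((.453,-.235,.047,98.3))
```

```text
at [ 0.452  -0.2347  0.1953] [-1.7997e+02 -5.0000e-02  9.8400e+01] open 0.0854 t 16.95
(0.453, -0.235, 0.047, 98.3) -> [ -0.4   0.9 148.3] roll 0.002
```

Call:
play_rows --motion '[{"hand":1,"delta_pos":[0,0,15],"roll":0},{"hand":1,"delta_pos":[0,0,45],"roll":0},{"hand":1,"delta_pos":[0,0,80],"roll":0},{"hand":1,"delta_pos":[0,0,110],"roll":0},{"hand":1,"delta_pos":[0,0,132],"roll":0},{"hand":1,"delta_pos":[0,0,144],"roll":0},{"hand":1,"delta_pos":[0,0,148],"roll":0},{"hand":1,"delta_pos":[0,0,148],"roll":0},{"hand":1,"delta_pos":[0,0,148],"roll":0}]'

```text
time_s: 17.85
tcp_pos: [0.4529, -0.2361, 0.0488]
orientation: [179.9, 0.0, 98.3]
force: [-0.5, -0.2, -0.7]
opening: 0.0856
grip_force: 0.0
```

Call:
play_rows --motion '[{"hand":0.6,"delta_pos":[0,0,0],"roll":0},{"hand":0.5,"delta_pos":[0,0,0],"roll":0},{"hand":0.3,"delta_pos":[0,0,0],"roll":0},{"hand":0.3,"delta_pos":[0,0,0],"roll":0},{"hand":0.3,"delta_pos":[0,0,0],"roll":0},{"hand":0.3,"delta_pos":[0,0,0],"roll":0},{"hand":0.3,"delta_pos":[0,0,0],"roll":0}]'

```text
time_s: 18.55
tcp_pos: [0.4523, -0.2362, 0.0484]
orientation: [180.0, -0.0, 98.3]
force: [-0.2, 0.9, 6.3]
opening: 0.0407
grip_force: 40.2
```

Call:
play_rows --motion '[{"hand":0.3,"delta_pos":[0,0,-15],"roll":0},{"hand":0.3,"delta_pos":[0,0,-45],"roll":0},{"hand":0.3,"delta_pos":[0,0,-80],"roll":0},{"hand":0.3,"delta_pos":[0,0,-115],"roll":0},{"hand":0.3,"delta_pos":[0,0,-135],"roll":0},{"hand":0.3,"delta_pos":[0,0,-135],"roll":0}]'

```text
time_s: 19.15
tcp_pos: [0.4536, -0.2371, 0.1861]
orientation: [179.6, 0.1, 98.3]
force: [-0.2, -0.4, -1.8]
opening: 0.0413
grip_force: 40.9
```

Run:
```python
from h import *
chain((.4678,.164,.182,84))
```

```text
at [ 0.4536 -0.2371  0.1861] [1.7964e+02 8.0000e-02 9.8290e+01] open 0.0413 t 19.15
(0.4678, 0.164, 0.182, 84) -> [394.9  71.9   4.1] roll 0.249
```

Call:
play_rows --motion '[{"hand":0.3,"delta_pos":[20,4,0],"roll":0.01},{"hand":0.3,"delta_pos":[55,10,0],"roll":0.03},{"hand":0.3,"delta_pos":[100,18,0],"roll":0.06},{"hand":0.3,"delta_pos":[145,26,0],"roll":0.09},{"hand":0.3,"delta_pos":[190,35,0],"roll":0.12},{"hand":0.3,"delta_pos":[235,43,0],"roll":0.15},{"hand":0.3,"delta_pos":[280,51,0],"roll":0.18},{"hand":0.3,"delta_pos":[325,59,0],"roll":0.21},{"hand":0.3,"delta_pos":[367,67,0],"roll":0.235},{"hand":0.3,"delta_pos":[395,72,0],"roll":0.25}]'

```text
time_s: 20.15
tcp_pos: [0.4646, 0.1683, 0.1813]
orientation: [-179.9, 0.0, 84.1]
force: [0.7, -0.1, -1.6]
opening: 0.0411
grip_force: 40.8
```

Call:
play_rows --motion '[{"hand":0.3,"delta_pos":[0,0,0],"roll":0},{"hand":0.3,"delta_pos":[0,0,0],"roll":0},{"hand":0.3,"delta_pos":[0,0,0],"roll":0}]'

```text
time_s: 20.45
tcp_pos: [0.4658, 0.1635, 0.182]
orientation: [-179.9, 0.1, 83.9]
force: [0.4, -0.2, -1.7]
opening: 0.0411
grip_force: 40.8
```

Run:
```python
from h import *
chain((.4678,.163,.0485,84))
```

```text
at [0.4658 0.1635 0.182 ] [-1.7994e+02  8.0000e-02  8.3880e+01] open 0.0411 t 20.45
(0.4678, 0.163, 0.0485, 84) -> [ -0.3   2.1 133.5] roll -0.002
```

Call:
play_rows --motion '[{"hand":0.3,"delta_pos":[-1,1,20],"roll":0},{"hand":0.3,"delta_pos":[-1,1,50],"roll":0},{"hand":0.3,"delta_pos":[-1,1,82],"roll":0},{"hand":0.3,"delta_pos":[-1,1,108],"roll":0},{"hand":0.3,"delta_pos":[-1,1,122],"roll":0},{"hand":0.3,"delta_pos":[-1,1,128],"roll":0},{"hand":0.3,"delta_pos":[-1,1,132],"roll":0},{"hand":0.3,"delta_pos":[-1,1,134],"roll":0},{"hand":0.3,"delta_pos":[-1,1,134],"roll":0},{"hand":0.3,"delta_pos":[-1,1,134],"roll":0}]'

```text
time_s: 21.45
tcp_pos: [0.4676, 0.1644, 0.0496]
orientation: [179.9, -0.1, 84.0]
force: [-0.3, -0.7, -1.3]
opening: 0.0407
grip_force: 40.8
```

Call:
play_rows --motion '[{"hand":0.3,"delta_pos":[-1,0,1],"roll":0},{"hand":0.3,"delta_pos":[-1,0,1.5],"roll":0},{"hand":0.3,"delta_pos":[-1,0,1.5],"roll":0}]'

```text
time_s: 21.75
tcp_pos: [0.4675, 0.1635, 0.0484]
orientation: [179.9, -0.1, 84.0]
force: [-1.0, -0.4, 4.8]
opening: 0.0414
grip_force: 41.3
```

Call:
play_rows --motion '[{"hand":0.55,"delta_pos":[0,0,0],"roll":0},{"hand":0.7,"delta_pos":[0,0,0],"roll":0},{"hand":1,"delta_pos":[0,0,0],"roll":0},{"hand":1,"delta_pos":[0,0,0],"roll":0},{"hand":1,"delta_pos":[0,0,0],"roll":0},{"hand":1,"delta_pos":[0,0,-30],"roll":0},{"hand":1,"delta_pos":[0,0,-75],"roll":0},{"hand":1,"delta_pos":[0,0,-120],"roll":0},{"hand":1,"delta_pos":[0,0,-150],"roll":0},{"hand":1,"delta_pos":[0,0,-150],"roll":0}]'

```text
time_s: 22.75
tcp_pos: [0.4696, 0.1642, 0.2021]
orientation: [179.6, -0.3, 84.0]
force: [0.6, 0.4, 0.6]
opening: 0.0855
grip_force: 0.0
```

Run:
```python
from h import *
chain((.465,-.2987,.195,95),(.465,-.2987,.046,95))
d=snapshot("top");cv2.imwrite("pics/t2.png",cv2.resize(d["img"][175:235,165:415,::-1],(800,192),interpolation=3))
```

```text
at [0.4696 0.1642 0.2021] [179.59  -0.33  83.98] open 0.0855 t 22.75
(0.465, -0.2987, 0.195, 95) -> [-460.8   43.9    7.1] roll -0.192
(0.465, -0.2987, 0.046, 95) -> [  0.   0. 149.] roll 0.0
```

View pics/t2.png

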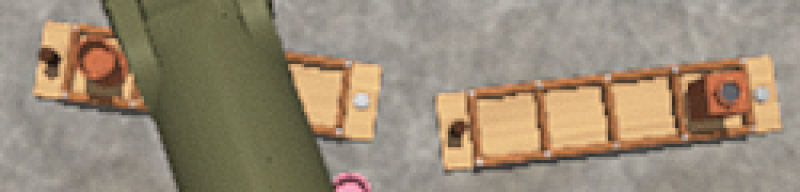

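The goblet stands in place (crop (102,60)); the arm hides the next two; the vase waits undisturbed at (727,92).

Call:
play_rows --motion '[{"hand":1,"delta_pos":[-25,2,0],"roll":-0.01},{"hand":1,"delta_pos":[-70,7,0],"roll":-0.03},{"hand":1,"delta_pos":[-120,11,0],"roll":-0.05},{"hand":1,"delta_pos":[-170,16,0],"roll":-0.07},{"hand":1,"delta_pos":[-220,21,1],"roll":-0.09},{"hand":1,"delta_pos":[-270,26,2],"roll":-0.115},{"hand":1,"delta_pos":[-320,31,2],"roll":-0.135},{"hand":1,"delta_pos":[-370,36,2],"roll":-0.16},{"hand":1,"delta_pos":[-420,40,2],"roll":-0.18},{"hand":1,"delta_pos":[-461,45,2],"roll":-0.192}]'

```text
time_s: 23.8
tcp_pos: [0.4618, -0.3023, 0.1941]
orientation: [-179.9, -0.0, 95.0]
force: [0.4, 0.1, 0.2]
opening: 0.0854
grip_force: 0.0
```

Call:
play_rows --motion '[{"hand":1,"delta_pos":[0,0,0],"roll":0},{"hand":1,"delta_pos":[0,0,0],"roll":0},{"hand":1,"delta_pos":[0,0,0],"roll":0}]'

```text
time_s: 24.1
tcp_pos: [0.4631, -0.2984, 0.1941]
orientation: [-179.9, -0.1, 95.1]
force: [0.5, 0.0, -0.6]
opening: 0.0854
grip_force: 0.0
```

Run:
```python
from h import *
chain((.465,-.2987,.0445,95))
```

```text
at [ 0.4631 -0.2984  0.1941] [-1.7991e+02 -9.0000e-02  9.5070e+01] open 0.0854 t 24.1
(0.465, -0.2987, 0.0445, 95) -> [ -0.4   1.8 149.6] roll 0.001
```

Call:
play_rows --motion '[{"hand":1,"delta_pos":[1,1,15],"roll":0},{"hand":1,"delta_pos":[1,1,45],"roll":0},{"hand":1,"delta_pos":[1,1,80],"roll":0},{"hand":1,"delta_pos":[1,1,110],"roll":0},{"hand":1,"delta_pos":[1,1,132],"roll":0},{"hand":1,"delta_pos":[1,1,144],"roll":0},{"hand":1,"delta_pos":[1,1,149],"roll":0},{"hand":1,"delta_pos":[1,1,149],"roll":0},{"hand":1,"delta_pos":[1,1,149],"roll":0}]'

```text
time_s: 25.0
tcp_pos: [0.465, -0.2992, 0.0472]
orientation: [179.9, 0.0, 95.0]
force: [-0.3, 0.7, -0.3]
opening: 0.0851
grip_force: 0.0
```

Call:
play_rows --motion '[{"hand":0.6,"delta_pos":[0,0,0],"roll":0},{"hand":0.5,"delta_pos":[0,0,0],"roll":0},{"hand":0.3,"delta_pos":[0,0,0],"roll":0},{"hand":0.3,"delta_pos":[0,0,0],"roll":0},{"hand":0.3,"delta_pos":[0,0,0],"roll":0},{"hand":0.3,"delta_pos":[0,0,0],"roll":0},{"hand":0.3,"delta_pos":[0,0,0],"roll":0}]'

```text
time_s: 25.7
tcp_pos: [0.4647, -0.2993, 0.0469]
orientation: [179.9, 0.0, 95.0]
force: [0.2, 1.4, 5.3]
opening: 0.0395
grip_force: 40.7
```

Call:
play_rows --motion '[{"hand":0.3,"delta_pos":[0,0,-15],"roll":0},{"hand":0.3,"delta_pos":[0,0,-45],"roll":0},{"hand":0.3,"delta_pos":[0,0,-80],"roll":0},{"hand":0.3,"delta_pos":[0,0,-115],"roll":0},{"hand":0.3,"delta_pos":[0,0,-135],"roll":0},{"hand":0.3,"delta_pos":[0,0,-135],"roll":0}]'

```text
time_s: 26.3
tcp_pos: [0.4655, -0.3003, 0.1846]
orientation: [179.7, 0.1, 95.0]
force: [0.8, 0.4, -1.3]
opening: 0.0399
grip_force: 40.3
```

Run:
```python
from h import *
chain((.4615,.096,.182,84))
```

```text
at [ 0.4655 -0.3003  0.1846] [1.797e+02 1.100e-01 9.497e+01] open 0.0399 t 26.3
(0.4615, 0.096, 0.182, 84) -> [395.1  30.3   2.6] roll 0.191
```

Call:
play_rows --motion '[{"hand":0.3,"delta_pos":[20,2,0],"roll":0.01},{"hand":0.3,"delta_pos":[55,4,0],"roll":0.025},{"hand":0.3,"delta_pos":[100,8,0],"roll":0.045},{"hand":0.3,"delta_pos":[145,11,0],"roll":0.07},{"hand":0.3,"delta_pos":[190,14,0],"roll":0.09},{"hand":0.3,"delta_pos":[235,18,0],"roll":0.11},{"hand":0.3,"delta_pos":[280,21,0],"roll":0.135},{"hand":0.3,"delta_pos":[325,25,0],"roll":0.16},{"hand":0.3,"delta_pos":[367,28,0],"roll":0.18},{"hand":0.3,"delta_pos":[395,31,0],"roll":0.191}]'

```text
time_s: 27.3
tcp_pos: [0.4591, 0.1003, 0.1801]
orientation: [-179.9, 0.0, 84.2]
force: [-0.0, 0.3, -0.0]
opening: 0.0397
grip_force: 40.4
```

Call:
play_rows --motion '[{"hand":0.3,"delta_pos":[0,0,0],"roll":0},{"hand":0.3,"delta_pos":[0,0,0],"roll":0},{"hand":0.3,"delta_pos":[0,0,0],"roll":0}]'

```text
time_s: 27.6
tcp_pos: [0.4604, 0.0957, 0.1807]
orientation: [-179.9, 0.1, 83.9]
force: [-0.5, 0.2, -1.2]
opening: 0.0396
grip_force: 40.4
```

Run:
```python
from h import *
chain((.4607,.096,.047,84))
```

```text
at [0.4604 0.0957 0.1807] [-1.7994e+02  6.0000e-02  8.3940e+01] open 0.0396 t 27.6
(0.4607, 0.096, 0.047, 84) -> [  0.3   0.3 133.7] roll -0.001
```

Call:
play_rows --motion '[{"hand":0.3,"delta_pos":[0,0,20],"roll":0},{"hand":0.3,"delta_pos":[0,0,50],"roll":0},{"hand":0.3,"delta_pos":[0,0,82],"roll":0},{"hand":0.3,"delta_pos":[0,0,108],"roll":0},{"hand":0.3,"delta_pos":[0,0,122],"roll":0},{"hand":0.3,"delta_pos":[0,0,128],"roll":0},{"hand":0.3,"delta_pos":[0,0,132],"roll":0},{"hand":0.3,"delta_pos":[0,0,134],"roll":0},{"hand":0.3,"delta_pos":[0,0,134],"roll":0},{"hand":0.3,"delta_pos":[0,0,134],"roll":0}]'

```text
time_s: 28.6
tcp_pos: [0.4613, 0.0974, 0.048]
orientation: [179.9, -0.1, 84.0]
force: [0.6, -0.7, -0.6]
opening: 0.0392
grip_force: 40.3
```

Call:
play_rows --motion '[{"hand":0.3,"delta_pos":[-1,0,1],"roll":0},{"hand":0.3,"delta_pos":[-1,0,1.5],"roll":0},{"hand":0.3,"delta_pos":[-1,0,1.5],"roll":0}]'

```text
time_s: 28.9
tcp_pos: [0.4613, 0.0965, 0.0468]
orientation: [180.0, -0.1, 84.0]
force: [-1.1, -0.8, 6.0]
opening: 0.0395
grip_force: 41.0
```

Release, retreat up, and swing right so the cameras see the rack.

Call:
play_rows --motion '[{"hand":0.55,"delta_pos":[0,0,0],"roll":0},{"hand":0.7,"delta_pos":[0,0,0],"roll":0},{"hand":1,"delta_pos":[0,0,0],"roll":0},{"hand":1,"delta_pos":[0,0,0],"roll":0},{"hand":1,"delta_pos":[0,0,0],"roll":0},{"hand":1,"delta_pos":[0,0,-30],"roll":0},{"hand":1,"delta_pos":[0,0,-75],"roll":0},{"hand":1,"delta_pos":[0,0,-120],"roll":0},{"hand":1,"delta_pos":[0,0,-160],"roll":0},{"hand":1,"delta_pos":[0,0,-180],"roll":0}]'

```text
time_s: 29.9
tcp_pos: [0.4622, 0.0965, 0.2296]
orientation: [179.7, -0.2, 84.0]
force: [0.3, -0.2, 0.2]
opening: 0.0853
grip_force: 0.0
```

Call:
play_rows --motion '[{"hand":1,"delta_pos":[-30,5,0],"roll":0},{"hand":1,"delta_pos":[-75,8,0],"roll":0},{"hand":1,"delta_pos":[-120,12,0],"roll":0},{"hand":1,"delta_pos":[-165,16,0],"roll":0},{"hand":1,"delta_pos":[-210,20,0],"roll":0},{"hand":1,"delta_pos":[-255,25,0],"roll":0},{"hand":1,"delta_pos":[-290,30,0],"roll":0},{"hand":1,"delta_pos":[-310,30,0],"roll":0},{"hand":1,"delta_pos":[-310,30,0],"roll":0},{"hand":1,"delta_pos":[-310,30,0],"roll":0}]'

```text
time_s: 30.9
tcp_pos: [0.4582, -0.2149, 0.2256]
orientation: [-180.0, -0.0, 84.0]
force: [-0.3, 1.3, 0.6]
opening: 0.0856
grip_force: 0.0
```

Run:
```python
from h import *
chain()
d=snapshot("top");e=snapshot("scene")
a=cv2.resize(d["img"][175:221,170:290,::-1],(792,304),interpolation=3)
b=cv2.resize(e["img"][140:240,220:480,::-1],(792,292),interpolation=3)
cv2.imwrite("pics/t3.png",np.vstack([a,b]))
```

```text
at [ 0.4582 -0.2149  0.2256] [-1.7997e+02 -2.0000e-02  8.4000e+01] open 0.0856 t 30.9
```

View pics/t3.png

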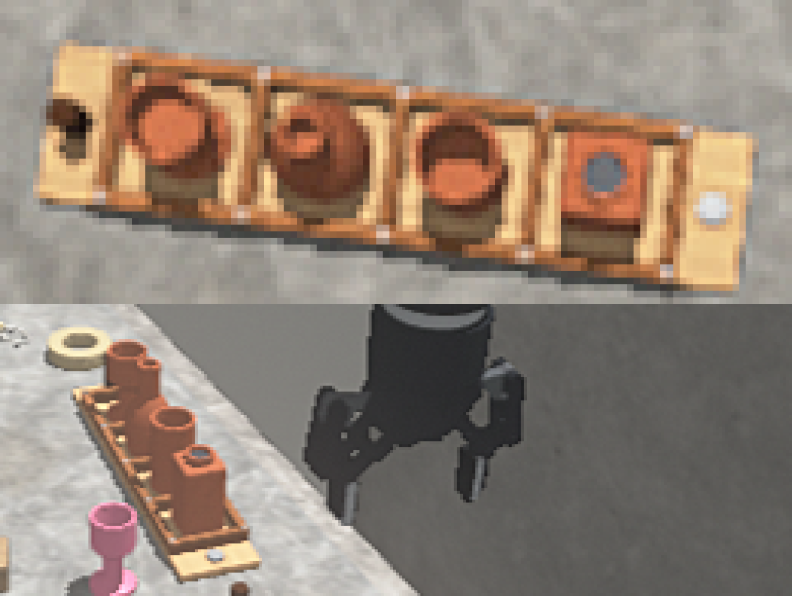

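All four stand upright in order: goblet (168,122), bottle (300,137), beaker (458,163), vase collar (604,172). A quick numeric check before handing in.

Run:
```python
from h import *
from bench import hand_in
d=snapshot("top");t=np.radians(-5.98);ok=True
for n,p,z,y in(("gob",(168,122),.09,.102),("bot",(300,137),.112,.034),("bea",(458,163),.09,-.034),("vas",(604,172),.094,-.102)):
    w=plane(d,170+(p[0]+.5)/6.6-.5,175+(p[1]+.5)/6.61-.5,z)-[.4713,.1978]
    l=np.array([np.cos(t)*w[0]+np.sin(t)*w[1],-np.sin(t)*w[0]+np.cos(t)*w[1]-y]);print(n,(l*1000).round(1));ok&=np.abs(l).max()<.007
if ok: print(hand_in())
```

```text
gob [-1.5 -5. ]
bot [-2.8 -0.4]
bea [-2.7 -1.9]
vas [ 1.5 -0.2]
the job is handed in; nothing more can be done
None
```

The four pieces stand upright in the empty rack in peg order (goblet, bottle, beaker, square vase), each measured within about 5 mm of its compartment centre, and the job was handed in at about 31 s with no verdict returned.

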